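# Anchor the block-printing press, release its arm and hold it open

## Task

The small lever press for block printing has just been set down with its arm still latched for carrying. First anchor it to the table: press the lever of its suction foot all the way down until it clicks and stays down by itself when you let go. Then pull the black latch knob at the nose of the press arm out sideways against its spring, lift the arm off its stud and raise it to about 35 degrees without letting it drop back, so that the card can be changed; leave the paints, tapes and other things around it where they are, and finish while still holding the arm up, with the foot still anchored.

Things in the scene. Friction and masses are not known exactly. Their poses are not given: they have to be found in the camera images.
- press: Lever press for block printing, fixed in place. Origin on the table under its middle; +x to the hinge end, -x to the hand grip, y left, z up. Grey base plate: top z 26 mm, x -150..170, y -100..100. Arm: 26 mm square tube along x at y 0, top z 101; at x -135..-83 a coupler box 48 mm wide, top z 107, sits over a domed stud; rubber grip 29 mm thick, x -152..-247, z 90.
- main_hinge (a point): centre of the arm's hinge pin, at press (140, 0, 88) mm; the pin lies along the press's y axis. Its rotation is that of the press.
- press_arm (a joint): angle of the arm about its hinge, rad: 0 = down on the stud, grows as the grip end rises (positive turn about the press's +y), stop at 1.2. It weighs 0.6 to 1.0 kg, takes about 5 N to lift at the latch knob, has no spring and hardly any friction: let go, it falls. With the latch bolt in, its nose rises no more than about 3 mm.
- latch_grip (a point): middle of the latch knob's neck, on its axis; at press (-110, -47, 78) mm when latched. The knob is carried by the arm on the coupler's right (-y) side, axis along press y: steel boss 25 mm across to y -32, black neck 20 mm across to y -62, end flange 34 mm across to y -70. Free space all round the neck. Pull the knob out and, holding it out, lift the arm by it. Axes: the arm's.
- latch_knob (a joint): how far the knob is pulled out along the press's -y, m: 0 = home (its bolt reaches 7 mm under the head of the stud), bolt clear of the stud from 0.008, stop at 0.015. Spring 4 N at home, 8.5 N at the stop; springs back in when let go. The boss stays with the arm.
- lever_pad (a point): point on the middle of the upper face of the suction-foot lever, 85 mm from its hinge. The lever is at the press's left (+y) side and points to the grip end (-x): a steel bar and, from 58 to 116 mm from the hinge, a black pad 26 mm wide, 8 mm thick.
- lever_hinge (a point): hinge of the suction-foot lever, at press (30, 122, 36) mm, axis along press y. The lever's middle plane goes through it; its upper face is 4 mm above that. Raised, it slopes 0.70 rad up from the hinge towards -x; pressed down it lies level.
- anchor_lever (a joint): angle of the suction-foot lever, rad: 0 = raised, grows as it is pressed, level at 0.70, stop at 0.74. A light spring raises it (about 1 N at the pad); from 0.46 on a ball detent resists: about 6 N, pressed 60 mm from the hinge, snaps it past; it then stays down by itself at about 0.67 (anchored). About 3.5 N upwards at the pad would free it again.
- paint_a: one of three acrylic paint bottles standing around the press, upright, 37 mm across, 102 mm tall, white cap; origin under its centre.
- paint_b: another paint bottle, as paint_a; origin under its centre.
- paint_c: another paint bottle, as paint_a; origin under its centre.
- tape_wide: roll of craft tape lying flat, 60 mm across, 20 mm high; origin under its centre. To the right of the press, at the hinge end.
- tape_thin: roll of craft tape lying flat, 52 mm across, 12 mm high; origin under its centre. To the left of the press grip, ahead of the lever.
- eraser: eraser 55 x 22 x 13 mm lying on the right edge of the press's base plate; origin under its centre.
- cup: stoneware cup, 76 mm across, 75 mm tall; origin under its centre. To the right of the press.
- brush: paint brush lying on the table, 190 mm long, 10 mm thick; origin under its middle, its x axis points to the bristles. Far right of the press.

How it is judged (in metres and radians):
On the way, in this order (a step that is already met when the one before it is completed fails the run):
1. the suction-foot lever is down and stays down by itself, let go (value of joint anchor_lever above 0.62 rad and contact force between the fingers and anchor_lever below 0.2 N and value of joint press_arm below 0.05 rad), for 0.2 s.
2. the latch knob is pulled out so that its bolt is clear of the stud (value of joint latch_knob above 0.0075 m), for 0.1 s.
3. the arm is lifted off its stud and raised (value of joint press_arm above 0.45 rad), for 0.2 s.
At the end, for the whole second after the job is handed in: The gripper's fingers still hold the press arm (by the knob or elsewhere on the arm) at 0.45 to 0.80 rad (26 to 46 degrees), still, with nothing else carrying it, the latch knob's neck more than 170 mm above the table, and the suction-foot lever is still held down by its detent (above 0.62 rad) (value of joint press_arm between 0.45 and 0.8 rad and velocity of joint press_arm between -0.15 and 0.15 rad/s and height (world z) of latch_grip above 0.17 m and contact force between the fingers and press_arm above 1.5 N and value of joint anchor_lever above 0.62 rad and contact force between each of paint_a, paint_b, paint_c, tape_wide, tape_thin, eraser, cup, brush and press_arm below 0.1 N); the arm keeps its last pose, push and grip.
It fails at once if the arm drops (falls faster than 1.5 rad/s) (velocity of joint press_arm below -1.5 rad/s).
It fails at once if a bystander is shifted by more than 25 mm (distance of any of paint_a, paint_b, paint_c, tape_wide, tape_thin, eraser, cup, brush from where it was at the start of the episode above 0.025 m).
It fails at once if a paint bottle or the cup is tipped over (angle between any of paint_a, paint_b, paint_c, cup's own z axis and vertical above 0.5 rad).
It also fails if it takes over 51 s, if anything falls off the work surface, if the arm or the gripper's body presses on something with over 40 N, if the wrist force passes 120 N, or if a joint passes its speed limit or range.

## Robot

A 6-joint arm with a two-finger parallel gripper is mounted at the origin on the work surface. World frame = base frame: x ahead of the robot, y to its left, z up, the work surface at z = 0. Lengths are in m, angles in degrees, forces in N, time in s.
With the tool pointing down it reaches from about 0.25 to 0.725 m from the base axis. Payload 9.7 kg.
Tool frame: the origin (TCP) lies midway between the tips of the shut fingers; the grasp point (between the pads) lies bot.hold_point_z behind it (bot.hold_point_z is the distance from the TCP to the grasp point, in m); z points along the fingers, y is the line along which they close (so a half turn about z gives the same grasp; the last joint's range is limited). The gripper opens to 85 mm and grips with 20 to 120 N. Pads are 22 mm wide; open, the fingers measure 114 mm over their backs; the gripper's body (76 mm by 85 mm) begins 54 mm behind the grasp point. The pads swing forward as they close: fully open they stand 13 mm farther back than shut.
Start: joints at [67.208, 4.979, 10.078, 95.1, 0, 90], TCP at [0.213, 0.507, 0.231] pointing down, gripper open.
Joint ranges: [-179.16, 179.16], [-48.56, 103.87], [-65.8, 70.77], [-126.05, 130.52], [-82.76, 87.17], [-180, 180]. Speed limits (degrees/s): [127.2, 127.2, 147.25, 180, 180, 180].

## Interface

Orientations are given as [roll, pitch, yaw] about the fixed x, y, z axes, in that order (R = Rz(yaw) Ry(pitch) Rx(roll)).
In Python, from workcell import bot, camera, camera_model, ticket gives the robot as it stands.
- The arm moves only by the tool send_rows, never from a script. Its argument "targets" is text: rows parted by semicolons, each of 5 numbers parted by spaces: the shift along the tool's x, y, z in mm, then the turn about the tool's z in degrees, then the closure in counts, from 0 (fully open) to 255 (shut). A call has 1 to 20 rows; each row is the pose to reach, as a shift and turn from the pose commanded when the call began, along the tool's axes at that moment; what a row does not reach only later rows make up. A row lasts 1/8 s, in which the tool goes at most 62.5 mm and 10.7 degrees, less where a joint would pass 70% of its speed; a pose out of reach is approached as far as the arm can. A call with a gripper value outside its range is refused whole. The fingers move at their own pace and stop on an object; "newtons" is the grip in N (left out, the last holds). Time passes only in rows, so rows that repeat a pose let the fingers close. It gives the time, the measured TCP pose, the force, the opening and the grip force at its end, in the units of the state.
- bot.get_obs(): the state, without advancing time (a new reading comes with each control period).
- camera(name): name is "scene" or "top" or "wrist"; returns the picture (384x512x3 uint8, blue, green, red); there is no depth.
- camera_model(name): a dict with "K" (3x3 intrinsics, pixels), "pose" (4x4, takes a point from camera to world coordinates); the wrist camera has in their place "T_tool_cam" (4x4, takes a point from camera to tool coordinates, whose origin is the TCP and whose axes are the flange's). Camera axes: x right, y down, z forward; pixel columns grow to the right and rows downward; lengths in m; the calibration is good to about 2 mm. A picture is of the moment at which its call begins: read the wrist's pose just before it. camera_model takes no time and is no camera call.
- ticket.job_done(): hands the job in; it is judged then, once.
The state is a dict: "time": time; "q": joint angles; "qd": joint speeds; "joint_efforts": joint torques, N m; "ee_pos": TCP position; "tcp_rot": TCP orientation; "wrist_force": force on the tool from outside, world axes, zero at the start; "torque": the same for the moment, N m; "opening": finger opening in m; "grasp_force": force on a finger pad.
Only numpy, scipy, OpenCV 4.12 (cv2) and the standard library are available. Lean on these libraries where they do the work, as an engineer would, in place of code of your own. Each camera call takes 0.05 s, during which the arm holds its last target. There are 200 camera calls.

## Working session

There is one attempt and no reset: what is moved stays moved. The work goes in short steps, Python scripts to look and compute and a tool call to move; the robot and the scene stay as the last step left them, time stands still between calls to the robot, and variables do not carry over. Pictures are saved under pics/ and viewed, at most 10 in all, crops included, and the job is handed in when it is done.

Besides the shell and the picture viewer there is one more tool, called as name(argument=value, ...) on one line, values as JSON. send_rows: Moves the arm, as the interface text tells. Its arguments: {"type":"object","properties":{"targets":{"type":"string"},"newtons":{"type":"number"}},"required":["targets"]}

```bash
mkdir -p pics; ls
python3 - <<'E'
from workcell import bot,camera,camera_model
import cv2,numpy as np
o=bot.get_obs(); print({k:np.round(v,3) for k,v in o.items()}, bot.hold_point_z)
for n in ("scene","top"):
    cv2.imwrite(f"pics/{n}0.png",camera(n)); m=camera_model(n); print(n,np.round(m["K"],1).tolist(),np.round(m["pose"],3).tolist())
print(np.round(camera_model("wrist")["T_tool_cam"],3).tolist())
E
```

```text
pics
{'time': np.float64(0.0), 'q': array([6.7207e+01, 5.0100e+00, 1.0035e+01, 9.5100e+01, 1.0000e-03,
       8.9999e+01]), 'qd': array([-0.189,  0.038,  0.029, -0.032, -0.06 , -0.081]), 'joint_efforts': array([ 1.0000e-03, -5.2039e+01,  4.6480e+01,  1.6000e-02, -0.0000e+00,
        0.0000e+00]), 'ee_pos': array([0.213, 0.507, 0.231]), 'tcp_rot': array([-1.79925e+02, -1.00000e-03,  1.57208e+02]), 'wrist_force': array([ 0.215,  0.635, -1.007]), 'torque': array([0.047, 0.023, 0.022]), 'grasp_force': np.float64(0.0), 'opening': np.float64(0.085)} 0.0187
scene [[437.3, 0.0, 258.7], [0.0, 437.3, 185.2], [0.0, 0.0, 1.0]] [[-0.41, 0.665, -0.624, 1.236], [0.912, 0.293, -0.287, 0.275], [-0.008, -0.687, -0.727, 0.864], [0.0, 0.0, 0.0, 1.0]]
top [[401.2, 0.0, 259.4], [0.0, 401.2, 192.0], [0.0, 0.0, 1.0]] [[-0.014, -0.999, 0.051, 0.521], [-1.0, 0.015, 0.002, -0.035], [-0.003, -0.051, -0.999, 0.997], [0.0, 0.0, 0.0, 1.0]]
[[0.0, -0.962, -0.274, 0.069], [1.0, 0.001, -0.001, -0.0], [0.001, -0.274, 0.962, -0.142], [0.0, 0.0, 0.0, 1.0]]
```

View pics/scene0.png

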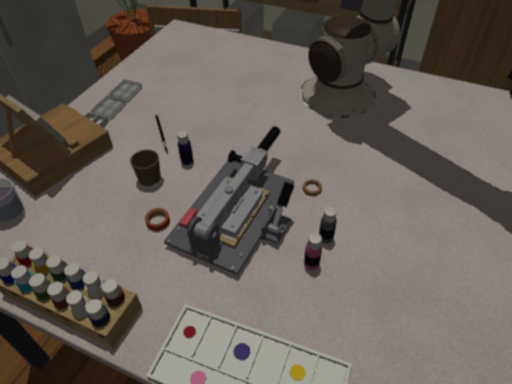

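View pics/top0.png

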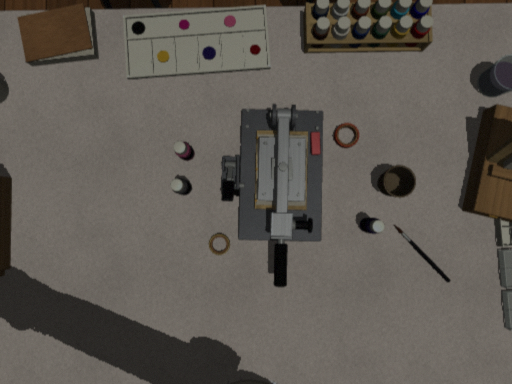

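The scene picture shows the press with its hinge end away from the robot. In the top view the base plate spans about (240,110)-(323,241), the grip is at (281,265), the latch knob at (303,225), the lever at (229,180), and bottle c at (374,226). I'll enlarge this area.

Run:
```python
import cv2,numpy as np
i=cv2.imread("pics/top0.png")[100:250,215:415]
i=cv2.resize(i,None,fx=4,fy=4,interpolation=cv2.INTER_CUBIC)
i=(255*(i/255.)**0.55).astype('uint8')
for k in range(0,200,20): cv2.putText(i,str(215+k),(4*k,8),0,.3,(0,255,255)); cv2.line(i,(4*k,10),(4*k,16),(0,255,255))
for k in range(0,150,20): cv2.putText(i,str(100+k),(0,4*k+3),0,.3,(0,255,255))
cv2.imwrite("pics/c1.png",i)
```

```text
(no output)
```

View pics/c1.png

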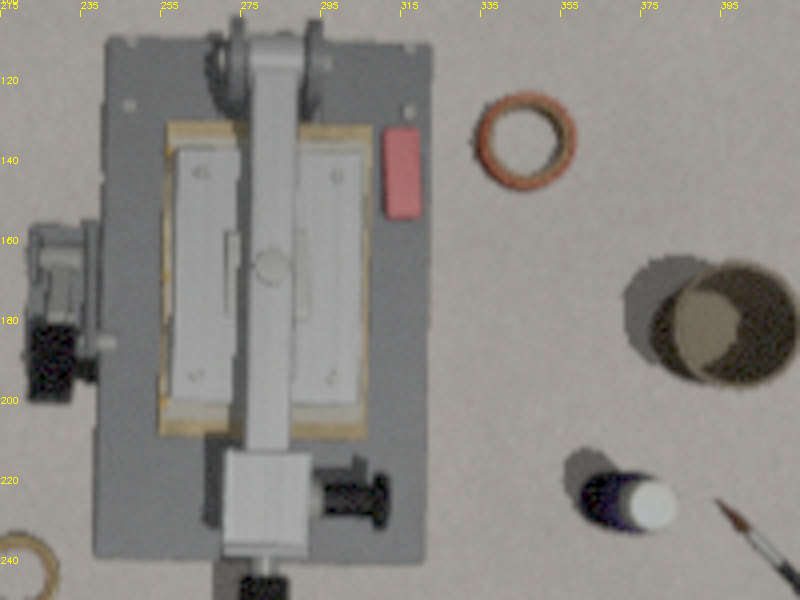

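The crop shows plate corners at (106,38), (432,44), (424,563) and (94,556). The knob flange is at about (381,502) and the lever pad at about (50,362), with the bottle by the knob at crop (652,505). Next I fit the press pose and check it.

```bash
cat > h.py <<'E'
import numpy as np
from workcell import camera_model
from scipy.spatial.transform import Rotation as R
M={n:camera_model(n) for n in("scene","top")}
def ray(n,uv,z):
    m=M[n];d=m["pose"][:3,:3]@np.linalg.inv(m["K"])@[*uv,1];c=m["pose"][:3,3]
    return c+d*(z-c[2])/d[2]
def proj(n,p):
    m=M[n];q=m["K"]@(m["pose"][:3,:3].T@(np.asarray(p)-m["pose"][:3,3]));return q[:2]/q[2]
def crop(x,y): return 215+(x+.5)/4-.5,100+(y+.5)/4-.5
E
python3 - <<'E'
from h import *
W=np.array([ray("top",crop(*c),.026)[:2] for c in((106,38),(432,44),(424,563),(94,556))])
P=np.array([(170,100),(170,-100),(-150,-100),(-150,100)])/1000
wc,pc=W.mean(0),P.mean(0)
a=W-wc;b=P-pc
yaw=np.arctan2((b[:,0]*a[:,1]-b[:,1]*a[:,0]).sum(),(a*b).sum())
Rz=R.from_euler('z',yaw).as_matrix();t=wc-Rz[:2,:2]@pc
print(np.degrees(yaw),t,np.round((W-(P@Rz[:2,:2].T+t))*1000,1).tolist())
np.save("press.npy",[*t,yaw])
w=lambda p:Rz@(np.array(p)/1000)+[*t,0]
s,c=np.sin(.7),np.cos(.7)
for k,p in dict(neck=(-110,-47,78),flange=(-110,-66,78),coup=(-109,0,107),grip=(-200,0,104),pad=(30-85*c-4*s,122,36+85*s+4*c),hinge=(30,122,36)).items():
    v=proj("top",w(p)); print(k,w(p).round(4),v.round(1),((v-[215,100])*4+1.5).round(), proj("scene",w(p)).round(1))
for k,(x,y,z) in dict(bottleC=(652,505,.102),cup=(741,324,.075),tapeW=(527,142,.02),eraser=(402,172,.039)).items(): print(k,ray("top",crop(x,y),z).round(3))
for k,(u,v,z) in dict(botA=(182,150,.102),botB=(179,186,.102),thin=(219,243,.012)).items(): print(k,ray("top",(u,v),z).round(3))
E
```

```text
-2.054634898336407 [ 0.60387983 -0.08526962] [[-2.2, -0.2], [-1.8, 0.2], [2.1, 0.7], [2.0, -0.7]]
neck [ 0.4923 -0.1283  0.078 ] [301.4 224.8] [347. 501.] [237.5 157.5]
flange [ 0.4916 -0.1473  0.078 ] [309.7 224.9] [380. 501.] [231.1 155.4]
coup [ 0.4949 -0.0814  0.107 ] [281.5 224.2] [267. 498.] [253.  154.9]
grip [ 0.404  -0.0781  0.104 ] [280.6 265.5] [264. 664.] [268.3 134.9]
pad [0.5707 0.038  0.0938] [227.6 191.1] [ 52. 366.] [285.3 192.4]
hinge [0.6382 0.0356 0.036 ] [230.3 164.4] [ 63. 259.] [273.  227.6]
bottleC [ 0.488 -0.295  0.102]
cup [ 0.59  -0.357  0.075]
tapeW [ 0.708 -0.249  0.02 ]
eraser [ 0.687 -0.169  0.039]
botA [0.664 0.139 0.102]
botB [0.583 0.146 0.102]
thin [0.449 0.067 0.012]
```

```bash
cat >> h.py <<'E'
from workcell import bot
t0,t1,yaw=np.load("press.npy");RP=R.from_euler('z',yaw).as_matrix()
def w(p): return RP@(np.array(p)/1000)+[t0,t1,0]
def go(p,y=None):
    "tool shift (mm) from the current pose to world point p, and the turn about tool z to yaw y"
    o=bot.get_obs();A=R.from_euler('xyz',o["tcp_rot"],degrees=True).as_matrix()
    print("at",o["ee_pos"].round(4),o["tcp_rot"].round(1),"q",o["q"].round(1),"t",round(float(o["time"]),2))
    print("shift",(A.T@(p-o["ee_pos"])*1000).round(1),"" if y is None else f"turn {-(y-o['tcp_rot'][2])%360:.1f}")
E
python3 - <<'E'
from h import *
p=w((-45,122,0)); print(p)
go(p+[0,0,.2],np.degrees(yaw)-90); go(p+[0,0,.13])
E
```

```text
[0.56328276 0.0382653  0.        ]
at [0.213  0.5069 0.2307] [-179.9   -0.   157.2] q [67.2  5.  10.  95.1  0.  90. ] t 0.1
shift [-504.5 -296.3   31. ] turn 249.3
at [0.213  0.5069 0.2307] [-179.9   -0.   157.2] q [67.2  5.  10.  95.1  0.  90. ] t 0.1
shift [-504.5 -296.2  101. ]
```

send_rows(targets="-50 -30 3 7 255;-101 -59 6 14 255;-151 -89 9 21 255;-202 -118 12 28 255;-252 -148 15 35 255;-303 -178 18 42 255;-353 -207 21 49 255;-404 -237 25 56 255;-454 -267 28 63 255;-504 -296 31 69 255;-504 -296 31 69 255")

```text
time: 1.48
ee_pos: [0.5642, 0.0359, 0.1986]
tcp_rot: [-179.9, 0.0, 87.9]
wrist_force: [-1.4, 0.8, -0.9]
opening: 0.0001
grasp_force: 0.0
```

Run:
```python
from h import *
from workcell import camera
import cv2
go(w((-45,122,60)),np.degrees(yaw)-90)
cv2.imwrite("pics/w1.png",camera("wrist"))
```

```text
at [0.5642 0.0359 0.1986] [-179.9    0.    87.9] q [ 3.7  6.7  8.3 91.7 -0.  95.8] t 1.48
shift [  2.4  -0.7 138.6] turn 179.9
```

View pics/w1.png

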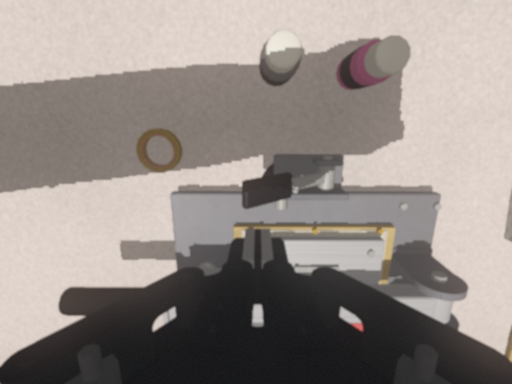

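The wrist view shows the shut fingertips at about (260,240), with the lever pad spanning (243,195)-(290,185). The thin tape is at (159,149) and the bottles are behind. I'll check these against the predicted pad projection.

Run:
```python
from h import *
m=camera_model("wrist");o=bot.get_obs()
T=np.eye(4);T[:3,:3]=R.from_euler('xyz',o["tcp_rot"],degrees=True).as_matrix();T[:3,3]=o["ee_pos"];T=T@m["T_tool_cam"]
pj=lambda p:(lambda q:(m["K"]@q/q[2])[:2].round(0))(T[:3,:3].T@(p-T[:3,3]))
s,c=np.sin(.7),np.cos(.7)
for d in(58,116):
  for y in(109,135): print(d,y,pj(w((30-d*c-4*s,y,36+d*s+4*c))))
print("plate",pj(w((-150,100,26))),pj(w((170,100,26)))," tcp",pj(o["ee_pos"]))
```

```text
58 109 [286. 200.]
58 135 [287. 174.]
116 109 [238. 212.]
116 135 [238. 183.]
plate [168. 194.] [441. 195.]  tcp [257. 244.]
```

send_rows(targets="2 0 45 0 255;3 0 88 0 255;3 0 100 0 255;3 0 110 0 255;3 0 120 0 255;3 0 130 0 255;3 0 140 0 255;3 0 146 0 255;3 0 152 0 255;3 0 157 0 255;3 0 160 0 255;3 0 160 0 255")

```text
time: 3.02
ee_pos: [0.5631, 0.0419, 0.04]
tcp_rot: [-180.0, 0.0, 88.2]
wrist_force: [-0.8, -0.3, -0.1]
opening: -0.0002
grasp_force: 0.4
```

send_rows(targets="0 0 2 0 255;0 0 4 0 255;0 0 4 0 255")

```text
time: 3.4
ee_pos: [0.5633, 0.0419, 0.0367]
tcp_rot: [180.0, -0.0, 88.2]
wrist_force: [-1.8, -0.3, 4.3]
opening: 0.0004
grasp_force: 2.3
```

Run:
```python
from h import *
from workcell import camera
import cv2
print(bot.get_obs()["wrist_force"])
i=camera("scene")[150:270,200:340]; cv2.imwrite("pics/s1.png",cv2.resize(i,None,fx=5,fy=5,interpolation=cv2.INTER_CUBIC))
go(w((-45,122,60)))
```

```text
[-1.83463151 -0.28679104  4.34005315]
at [0.5633 0.0419 0.0368] [180.   -0.   88.2] q [ 4.3  7.7 -8.5 73.7 -0.  96.1] t 3.45
shift [ -3.7   0.1 -23.2]
```

View pics/s1.png

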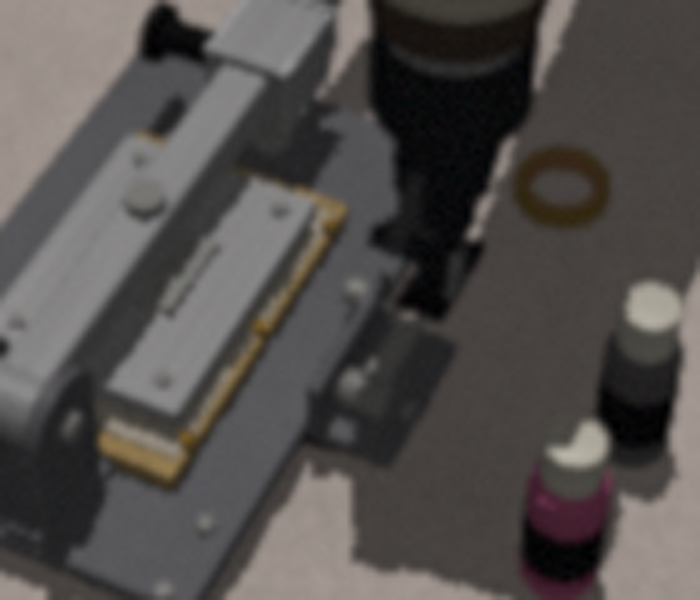

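The picture shows the shut fingers pressing the pad at about (440,280), with the lever lying flat. I'll push a little further, then let go.

send_rows(targets="0 0 2 0 255;0 0 3 0 255;0 0 3 0 255")

```text
time: 3.82
ee_pos: [0.5635, 0.0419, 0.0352]
tcp_rot: [179.9, -0.0, 88.2]
wrist_force: [-6.7, -1.9, 16.5]
opening: 0.0002
grasp_force: 8.3
```

send_rows(targets="0 0 -20 0 255;0 0 -70 -10 255;0 0 -120 -20 255;0 0 -165 -30 255;0 0 -165 -30 255")

```text
time: 4.45
ee_pos: [0.5646, 0.0421, 0.2021]
tcp_rot: [179.7, 0.1, 118.3]
wrist_force: [1.5, 0.5, -0.4]
opening: -0.0002
grasp_force: 0.0
```

Run:
```python
from h import *
from workcell import camera
import cv2
i=camera("wrist")[100:300,130:430]; cv2.imwrite("pics/w2.png",cv2.resize(i,None,fx=2.5,fy=2.5,interpolation=cv2.INTER_CUBIC))
go(w((-110,-50,180)),np.degrees(yaw)-90)
```

```text
at [0.5639 0.042  0.1996] [1.798e+02 1.000e-01 1.182e+02] q [ 4.3  6.4  8.1 91.5  0.  66.1] t 4.5
shift [-118.9 -145.1   19.4] turn 210.2
```

View pics/w2.png

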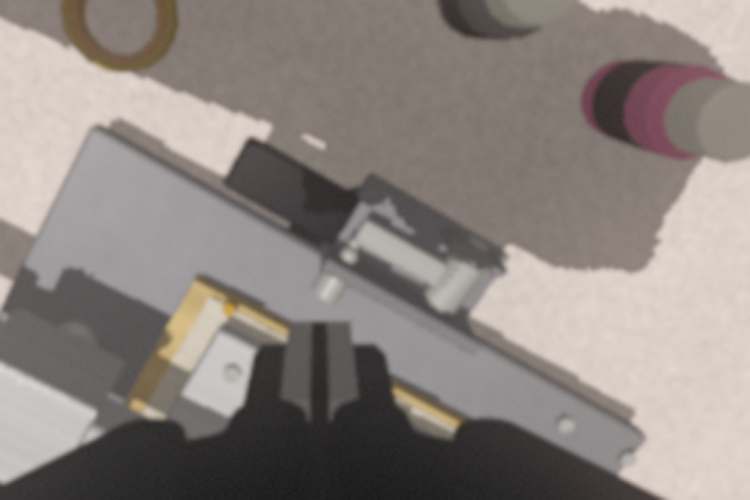

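The lever pad at (290,185) now lies flat along the plate edge, so the foot is anchored. Next I move above the knob with the camera side facing out.

send_rows(targets="-8 -10 0 -10 100;-16 -20 0 -20 100;-24 -30 0 -30 100;-32 -40 0 -40 100;-40 -50 0 -50 100;-48 -60 0 -60 100;-56 -70 0 -70 100;-64 -80 0 -80 100;-72 -90 0 -90 100;-80 -100 0 -100 100;-88 -110 0 -110 100;-96 -120 0 -120 100;-106 -130 0 -130 100;-114 -140 10 -140 100;-119 -145 19 -150 100;-119 -145 19 -150 100")

```text
time: 6.5
ee_pos: [0.4907, -0.1316, 0.1772]
tcp_rot: [179.8, 0.0, -92.0]
wrist_force: [-0.1, 0.2, 0.7]
opening: 0.0521
grasp_force: 0.0
```

Run:
```python
from h import *
from workcell import camera
import cv2
m=camera_model("wrist");o=bot.get_obs()
i=camera("wrist"); cv2.imwrite("pics/w3.png",cv2.resize(i,None,fx=1.5,fy=1.5,interpolation=cv2.INTER_CUBIC))
T=np.eye(4);T[:3,:3]=R.from_euler('xyz',o["tcp_rot"],degrees=True).as_matrix();T[:3,3]=o["ee_pos"];T=T@m["T_tool_cam"]
pj=lambda p:(lambda q:(1.5*(m["K"]@q/q[2])[:2]+.25).round(0))(T[:3,:3].T@(p-T[:3,3]))
for y in(-32,-47,-62,-70): print(y,[pj(w((-110+d,y,78))) for d in((-17,17) if y==-70 else (-10,10))])
go(w((-110,-50,59.3)),np.degrees(yaw)-90); print(o["opening"])
```

```text
-32 [array([400., 322.]), array([367., 322.])]
-47 [array([400., 298.]), array([367., 298.])]
-62 [array([400., 274.]), array([366., 274.])]
-70 [array([412., 261.]), array([354., 260.])]
at [ 0.4911 -0.1314  0.178 ] [179.9   0.  -92.1] q [ -15.    -1.4   -2.3   89.2    0.  -102.9] t 6.55
shift [-1.000e-01 -1.300e+00  1.187e+02] turn 360.0
0.05211762676994914
```

View pics/w3.png

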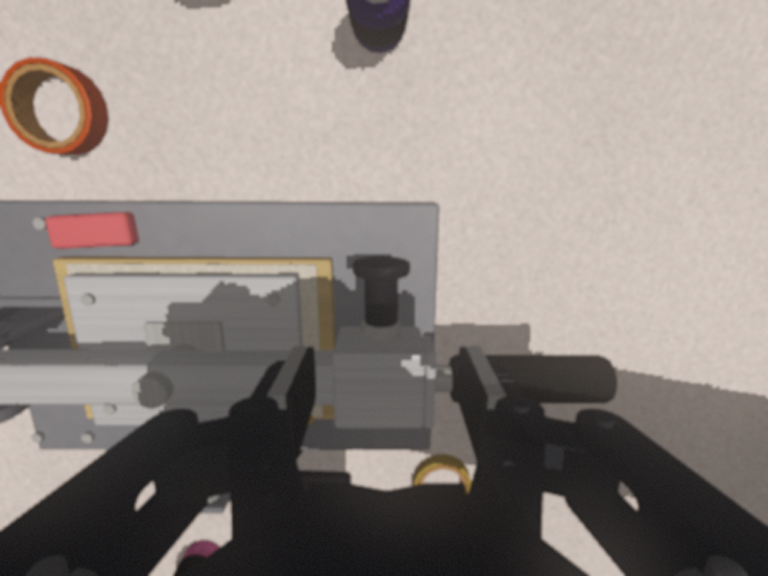

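The wrist view shows the knob neck at x 366–398 and the flange at y 257–277, with the open fingers straddling it. This agrees with the prediction within about 1–2 mm, so I descend and grip.

send_rows(newtons=40, targets="-1.5 -2 40 0 100;-1.5 -2 75 0 100;-1.5 -2 100 0 100;-1.5 -2 113 0 100;-1.5 -2 120 0 100;-1.5 -2 120 0 100")

```text
time: 7.3
ee_pos: [0.4939, -0.13, 0.0596]
tcp_rot: [-180.0, -0.0, -91.8]
wrist_force: [-0.2, -0.1, 0.4]
opening: 0.0518
grasp_force: 0.0
```

send_rows(targets="0 0 0 0 255;0 0 0 0 255;0 0 0 0 255;0 0 0 0 255;0 0 0 0 255", newtons=40)

```text
time: 7.92
ee_pos: [0.4937, -0.1302, 0.0602]
tcp_rot: [-180.0, -0.0, -91.8]
wrist_force: [-2.8, 0.2, 6.1]
opening: 0.0185
grasp_force: 39.1
```

send_rows(targets="3 0 0 0 255;6 0 0 0 255;9 0 0 0 255;12 0 0 0 255;13.5 0 0 0 255;13.5 0 0 0 255;13.5 0 0 0 255")

```text
time: 8.8
ee_pos: [0.4933, -0.1425, 0.0602]
tcp_rot: [-180.0, 0.1, -91.8]
wrist_force: [-3.2, 7.5, 7.2]
opening: 0.0189
grasp_force: 39.2
```

Run:
```python
from h import *
from workcell import camera
import cv2
i=camera("wrist")[100:300,130:430]; cv2.imwrite("pics/w4.png",cv2.resize(i,None,fx=2.5,fy=2.5,interpolation=cv2.INTER_CUBIC))
o=bot.get_obs()
print(RP.T@o["wrist_force"],o["opening"],o["ee_pos"])
c=w((-110,-48.5,0))
for th in(.05,.1,.2,.3,.4,.5,.56):
    d=R.from_euler('y',th).apply([-250,0,-10])-[-250,0,-10]
    print(th,"tool y",round(-d[0],1),"tool z",round(-d[2],1))
go(c+[0,0,.06])
```

```text
[-4.07319159  6.84478955  6.62984932] 0.018579283732981105 [ 0.49326082 -0.14244097  0.06015501]
0.05 tool y 0.2 tool z -12.5
0.1 tool y -0.3 tool z -25.0
0.2 tool y -3.0 tool z -49.9
0.3 tool y -8.2 tool z -74.3
0.4 tool y -15.8 tool z -98.1
0.5 tool y -25.8 tool z -121.1
0.56 tool y -32.9 tool z -134.3
at [ 0.4933 -0.1424  0.0602] [-1.80e+02  1.00e-01 -9.18e+01] q [-1.620e+01  2.000e-01 -1.380e+01  7.600e+01  1.000e-01 -1.044e+02] t 8.85
shift [-12.6   1.4   0.2]
```

View pics/w4.png

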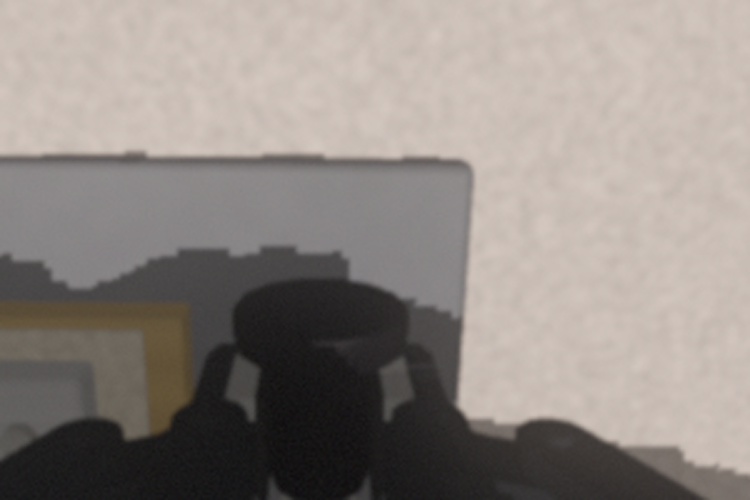

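The flange at (320,320) is held between the pads. The 7 N pull matches the spring at about 12 mm, so the bolt is clear. I lift along the arc in two stages.

send_rows(targets="0 0 -3 0 255;0 0 -7 0 255;0 0 -12.5 0 255;0 0 -19 0 255;0 -0.3 -25 0 255;0 -0.9 -31 0 255;0 -1.6 -37.5 0 255;0 -2.3 -44 0 255;0 -3 -50 0 255;0 -4.1 -56 0 255;0 -5.4 -62 0 255;0 -6.8 -68 0 255;0 -8.2 -74 0 255;0 -8.2 -74 0 255")

```text
time: 10.6
ee_pos: [0.5002, -0.1424, 0.1324]
tcp_rot: [179.8, 0.2, -91.8]
wrist_force: [-4.5, 7.5, -4.5]
opening: 0.0188
grasp_force: 39.8
```

Run:
```python
from h import *
from workcell import camera
import cv2
o=bot.get_obs()
print(RP.T@o["wrist_force"],o["opening"],o["ee_pos"])
i=camera("scene")[90:240,180:330]; cv2.imwrite("pics/s2.png",cv2.resize(i,None,fx=4,fy=4,interpolation=cv2.INTER_CUBIC))
```

```text
[-4.72966262  7.33830443 -4.50028715] 0.01884025898605328 [ 0.50016748 -0.14235602  0.13239259]
```

View pics/s2.png

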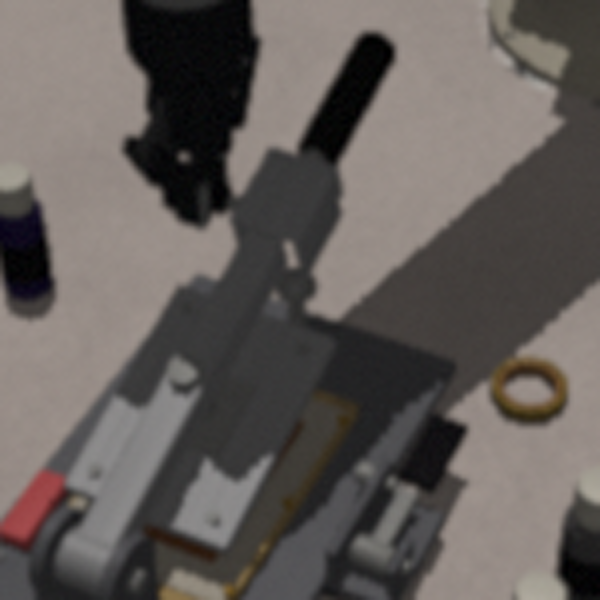

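The arm is off its stud, which shows at (295,285), and the lever pad at (435,450) is still down. I continue the lift to about 0.56 rad.

send_rows(targets="0 -1.8 -6 0 255;0 -3.7 -12 0 255;0 -5.6 -18 0 255;0 -7.6 -24 0 255;0 -10 -30 0 255;0 -12.5 -36 0 255;0 -15 -41.5 0 255;0 -17.6 -47 0 255;0 -21 -54 0 255;0 -24.7 -60 0 255;0 -24.7 -60 0 255;0 -24.7 -60 0 255;0 -24.7 -60 0 255;0 -24.7 -60 0 255")

```text
time: 12.4
ee_pos: [0.5224, -0.143, 0.1925]
tcp_rot: [179.5, 0.2, -91.8]
wrist_force: [-18.9, 8.4, 2.7]
opening: 0.0183
grasp_force: 39.6
```

Run:
```python
from h import *
from workcell import camera
import cv2
o=bot.get_obs()
print(RP.T@o["wrist_force"],o["opening"],o["ee_pos"],o["qd"].round(2))
i=camera("scene")[70:240,180:330]; cv2.imwrite("pics/s3.png",cv2.resize(i,None,fx=3.5,fy=3.5,interpolation=cv2.INTER_CUBIC))
```

```text
[-19.16255102   7.758692     2.74196093] 0.018286241069438967 [ 0.5223749  -0.14304767  0.19247711] [-0.04 -0.   -0.09  0.03  0.03 -0.09]
```

View pics/s3.png

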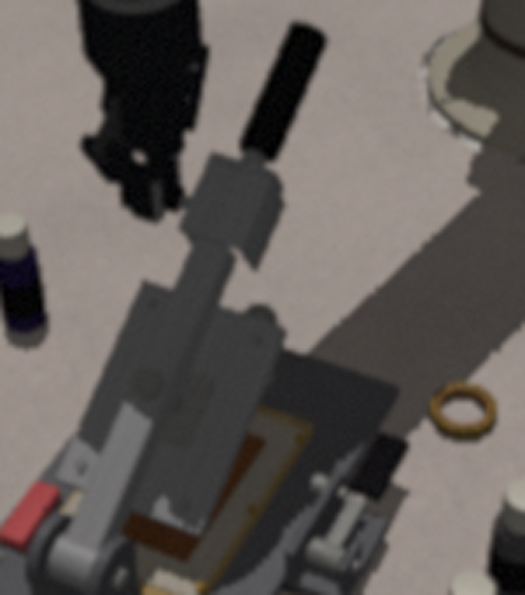

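The arm is raised to about 0.55 rad (the knob rose 132 mm) and the lever pad at (380,465) is down. I ease the 19 N radial push and hold still.

send_rows(targets="0 1 0 0 255;0 2 0 0 255;0 2 0 0 255;0 2 0 0 255;0 2 0 0 255;0 2 0 0 255")

```text
time: 13.2
ee_pos: [0.5221, -0.143, 0.1922]
tcp_rot: [179.7, 0.2, -91.8]
wrist_force: [-8.9, 7.5, -2.6]
opening: 0.0186
grasp_force: 39.4
```

```bash
python3 -c "
from workcell import ticket
print(ticket.job_done())"
```

```text
the job is handed in; nothing more can be done
None
```

The job is handed in at about 13 s of the 51 s, with the suction-foot lever pressed flat and staying down, the latch pulled about 12 mm, and the arm held still by its knob at an estimated 0.55 rad (about 32°); no verdict was returned.

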